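Find the hidden release groove and unlock the chamber

ROBOT

A 7-joint arm with a two-finger parallel gripper is mounted at the origin on a cart in front of the work surface, level with it; the furniture and walls round the work are solid. World frame = base frame: x ahead of the robot, y to its left, z up, the work surface at z = 0. Lengths are in m, angles in rad, forces in N, time in s.
With the tool pointing down it reaches from about 0.425 to 0.875 m from the base axis. Payload 4.7 kg.
Tool frame: the origin (TCP) lies between the finger pads; the fingertips stand 14 mm ahead of it and the grasp point (between the pads) lies 5 mm behind it; z points along the fingers, y is the line along which they close (so a half turn about z gives the same grasp; the last joint's range is limited). The gripper opens to 87 mm and grips with 3 to 60 N. Pads are 19 mm wide; open, the fingers measure 117 mm over their backs; the gripper's body (75 mm by 190 mm) begins 51 mm behind the grasp point.
Start: joints at [1.223, 0.321, -0.07, 1.45, 0.023, 1.371, -0.057], TCP at [0.23, -0.608, 0.237] pointing down, gripper open.
Joint ranges: [-2.86, 2.86], [-0.3, 2.09], [-1.38, 1.24], [0.06, 2.45], [-1.56, 4.7], [0.09, 2.05], [-2.69, 2.69]. Speed limits (rad/s): [2.57, 2.57, 3.14, 3.14, 3.14, 3.14, 3.14].

INTERFACE

Orientations are given as a rotation vector (axis times angle).
In Python, from bench import ctrl gives the robot as it stands.
- The arm moves only by the shell command python3 -m inch 'ROWS' [OPENING] [FORCE]. ROWS is JSON, a list of rows, each a list of 6 numbers: the shift along the world's x, y, z in mm, then the turn, a rotation vector about the world's x, y, z in degrees. In form: [[tx, ty, tz, rx, ry, rz], ...]. A call has 1 to 20 rows; each row is the pose to reach, as a shift and turn from the pose commanded when the call began; what a row does not reach only later rows make up. A row lasts 1/8 s, in which the tool goes at most 62.5 mm and 10.7 degrees, less where a joint would pass 70% of its speed; a pose out of reach is approached as far as the arm can. A call with a gripper value outside its range is refused whole. OPENING is the finger opening in mm, from 0 to 87, set as the call begins (- or left out, the last holds). The fingers move at their own pace and stop on an object; FORCE is the grip in N (left out, the last holds). Time passes only in rows, so rows that repeat a pose let the fingers close. It gives the time, the measured TCP pose, the force, the opening and the grip force at its end, in the units of the state.
- ctrl.get_state(): the state, without advancing time (a new reading comes with each control period).
- ctrl.get_image(name): name is "scene" or "top" or "wrist"; returns (picture, depth): 420x560x3 uint8, red, green, blue; 420x560 float32, m along the optical axis (not along the pixel's ray), 0 where there is no reading.
- ctrl.camera_params(name): a dict with "mtx" (3x3 intrinsics, pixels), "T" (4x4, takes a point from camera to world coordinates). Camera axes: x right, y down, z forward; pixel columns grow to the right and rows downward; lengths in m; the calibration is good to about 2 mm. A picture is of the moment at which its call begins: read the wrist's pose just before it. camera_params takes no time and is no camera call; for the wrist camera it gives the pose at the moment of the call.
- ctrl.close_job(): hands the job in; it is judged then, once.
The state is a dict: "time": time; "joint_positions": joint angles; "qd": joint speeds; "joint_torque": joint torques, N m; "position": TCP position; "tool_rot": TCP orientation; "ft_force": force on the tool from outside, world axes, zero at the start; "torque": the same for the moment, N m; "grip_width": opening from 0.0 (shut) to 1.0 (fully open); "grip_force": force on a finger pad.
Only numpy, scipy, OpenCV 4.12 (cv2) and the standard library are available. Lean on these libraries where they do the work, as an engineer would, in place of code of your own. Each camera call takes 0.05 s, during which the arm holds its last target. There are 200 camera calls.

TASK

Unlock the round sample chamber: with the fingers shut, first set the fingertips gently on its black rim at the yellow dot, then feel along the near side of the rim until they reach the hidden release groove, and press the black catch inside it fully down so that the white lid in the middle pops up. Leave the catch down and do not touch the lid or disturb the other things on the bench.

Things in the scene. Friction and masses are not known exactly. Their poses are not given: they have to be found in the camera images.
- chamber: Round aluminium sample chamber, fixed to the bench. Origin: centre of its underside, on the bench; z up. Flange 184 mm across, wall 170 mm across up to 36 mm height; on it a rigid flat-topped black rim, outer radius 84 mm, inner radius 62 mm (22 mm wide, middle at radius 73 mm), top 62 mm above the bench. Inside the rim the floor is 36 mm above the bench. Friction about 0.6.
- mark (a point): Start place: the point on the middle of the rim's top (radius 73 mm, 62 mm above the bench) marked by a flat yellow dot 12 mm across, above the yellow stripe on the chamber's wall and the 14 mm wide, 9 mm high yellow tab at its foot (reaches to radius 102 mm), in the chamber's +y direction (left, seen from the robot). The groove is never here.
- catch (a joint): Black block 43 x 21 mm at the bottom of the release groove, top 12 mm below the rim's top. 0 = up, 0.008 m = fully down; moves straight down against a steady 7 N or so, stays where left. The groove (54 mm wide along the rim, cut from inside to outside, place not told) has its middle 50 to 165 degrees from the mark, round by the side near the robot (+y to -x to -y).
- lid: White lid with a grey face, disc 92 mm across in the middle of the chamber, with a black knob (top 69 mm above the bench); face 52 mm above the bench; 16 mm of gap between it and the rim. Not to be touched. Origin: at the chamber's origin while locked; the lid is geared to the catch and rises 1.25 times as far as the catch goes down, up to 10 mm, showing a red band.
- beaker: Bystander: empty glass beaker, 44 mm across, 42 mm high. Origin: centre of its underside. Leave alone.
- vial: Bystander: small glass vial with green contents and a white cap, 17 mm across, 34 mm high. Origin: centre of its underside. Leave alone.
- jar: Bystander: small jar with blue contents and a white lid, 32 mm across, 28 mm high. Origin: centre of its underside. Leave alone.

How it is judged:
On the way, in this order (a step that is already met when the one before it is completed fails the run):
1. the shut fingertips rest on the rim at the yellow dot, the catch still up (y of the grasp point in the frame of chamber above 0.05 m and x of the grasp point in the frame of chamber between -0.03 and 0.03 m and horizontal distance between the grasp point and chamber below 0.1 m and contact force between the fingers and anything else above 0.3 N and value of joint catch below 0.001 m), for 0.1 s.
2. the catch in the groove is pressed fully down by the fingers (value of joint catch above 0.0068 m and contact force between the fingers and anything else above 0.3 N), for 0.1 s.
At the end, for the whole second after the job is handed in: The catch is left at least 6.5 mm down (of 8 mm), the lid stands at least 8 mm up, and the beaker, vial and jar are at rest (value of joint catch above 0.0065 m and z of lid in the frame of chamber above 0.008 m and linear speed of each of beaker, vial, jar below 0.02 m/s); the robot touches nothing.
It fails at once if the lid is touched by the fingers or arm (more than 1 N) (contact force between any of the fingers, the arm and lid above 1 N).
It fails at once if the fingers press on anything harder than 60 N (contact force between the fingers and anything else above 60 N).
It fails at once if the beaker, the vial or the jar is moved more than 20 mm (distance of any of beaker, vial, jar from where it was at the start of the episode above 0.02 m).
It also fails if it takes over 64 s, if anything falls off the work surface, if the arm or the gripper's body presses on something with over 40 N, if the wrist force passes 120 N, or if a joint passes its speed limit or range.

## Working session

There is one attempt and no reset: what is moved stays moved. The work goes in short steps, Python scripts to look and compute and a shell command to move; the robot and the scene stay as the last step left them, time stands still between calls to the robot, and variables do not carry over. Pictures are saved under pics/ and viewed, at most 10 in all, crops included, and the job is handed in when it is done.

```bash
mkdir -p pics; ls; python3 - <<'E'
from bench import ctrl
import cv2,numpy as np
s=ctrl.get_state();print(s)
np.set_printoptions(precision=4,suppress=True)
ims=[]
for n in("scene","top"):
    im,d=ctrl.get_image(n);p=ctrl.camera_params(n);print(n,p["mtx"],p["T"])
    cv2.imwrite(f"pics/{n}0.png",im[:,:,::-1]);np.savez(f"{n}0.npz",im=im,d=d,K=p["mtx"],T=p["T"])
E
```

```text
pics
{'time': 0.0, 'joint_positions': array([ 1.2230963 ,  0.32181193, -0.07006971,  1.45169792,  0.02260262,
        1.37078958, -0.05688383]), 'qd': array([-0.0010167 , -0.00091636, -0.00107938, -0.00088457,  0.00055028,
       -0.00041869,  0.00023934]), 'joint_torque': array([-1.15501807e-04, -4.91291106e+01, -4.04077694e-01, -3.12526202e+01,
       -6.37966348e-02,  4.38262720e-02,  2.00776785e-04]), 'position': array([ 0.22982803, -0.60743988,  0.23545705]), 'tool_rot': array([-3.08848293e+00, -5.64935465e-01,  7.06334754e-04]), 'ft_force': array([-0.66426532,  0.45050823,  0.42425077]), 'torque': array([-0.07659955,  0.02560136,  0.03223684]), 'grip_force': 0.0, 'grip_width': 1.0001683474969767}
scene [[397.5745   0.     278.6979]
 [  0.     397.5745 212.0556]
 [  0.       0.       1.    ]] [[-0.5335 -0.4216  0.7332 -0.4834]
 [-0.8457  0.2801 -0.4543  0.6427]
 [-0.0138 -0.8625 -0.5059  0.7197]
 [ 0.      0.      0.      1.    ]]
top [[481.536    0.     279.6109]
 [  0.     481.536  212.0531]
 [  0.       0.       1.    ]] [[-0.0233 -0.9857  0.167   0.2403]
 [-0.9994  0.0271  0.0203  0.0233]
 [-0.0245 -0.1665 -0.9857  1.5167]
 [ 0.      0.      0.      1.    ]]
```

View pics/top0.png

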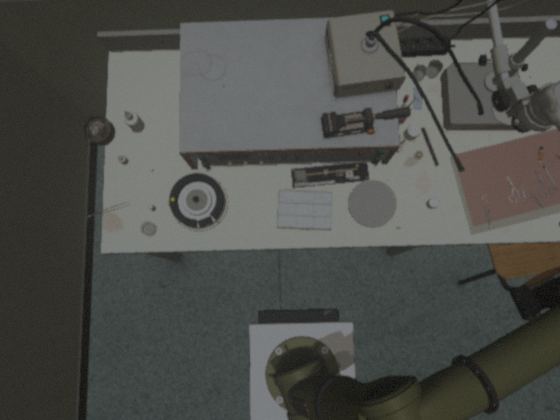

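View pics/scene0.png

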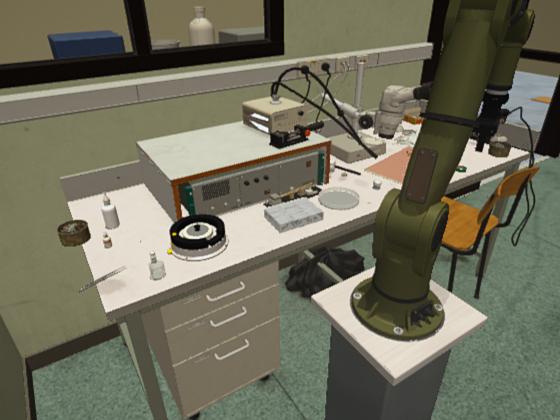

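```bash
cat > h.py <<'E'
import numpy as np,cv2
def cast(K,T,uv,z):
    uv=np.atleast_2d(np.array(uv,float));r=np.c_[uv,np.ones(len(uv))]@np.linalg.inv(K).T@T[:3,:3].T
    o=T[:3,3];return o+r*((z-o[2])/r[:,2])[:,None]
def pts(K,T,d):
    v,u=np.indices(d.shape);c=np.stack([(u-K[0,2])/K[0,0]*d,(v-K[1,2])/K[1,1]*d,d],-1)
    return c@T[:3,:3].T+T[:3,3]
E
python3 - <<'E'
from h import *
np.set_printoptions(precision=4,suppress=True)
D={n:dict(np.load(n+"0.npz")) for n in("top","scene")}
for n,f in D.items():
    im,K,T,d=f["im"],f["K"],f["T"],f["d"]
    h=cv2.cvtColor(im,cv2.COLOR_RGB2HSV)
    m=cv2.inRange(h,(20,120,80),(35,255,255));c,l,s,ce=cv2.connectedComponentsWithStats(m)
    P=pts(K,T,d)
    for i in range(1,c):
        if s[i,4]>=3 and ce[i][0]<300 and ce[i][1]>150:
            print(n,s[i],ce[i],cast(K,T,ce[i],.062),np.median(P[l==i],0))
    # rim by depth
    ok=(abs(P[...,2]-.062)<.006)&(h[...,2]<70)&(d>0)&(abs(P[...,1]-.2)<.25)&(P[...,0]>.3)
    ok=ok.astype(np.uint8);c,l,s,ce=cv2.connectedComponentsWithStats(ok)
    i=1+np.argmax(s[1:,4]);q=P[l==i];print("rim",s[i],q.min(0),q.max(0),(q.min(0)+q.max(0))/2)
    b=P[(P[...,2]>.08)&(P[...,0]>.5)&(abs(P[...,1]-.2)<.15)&(P[...,0]<.95)]
    if len(b): print("box front",np.percentile(b,[1,50,99],axis=0))
a=D["top"]["im"][140:260,80:240];b=D["scene"]["im"][170:290,70:250]
o=np.hstack([cv2.resize(x,(400,400*120//160 if x is a else 400*120//180),interpolation=cv2.INTER_CUBIC)[:266] for x in(a,b)])
cv2.imwrite("pics/crop.png",cv2.convertScaleAbs(o[:,:,::-1],alpha=1.5))
E
```

```text
top [172 198   2   2   3] [172.3333 198.6667] [[0.538  0.3844 0.062 ]] [0.538  0.3849 0.0606]
rim [170 174  53  53 751] [0.4507 0.2301 0.056 ] [0.6158 0.3924 0.0674] [0.5333 0.3112 0.0617]
box front [[0.6447 0.0528 0.092 ]
 [0.7823 0.1942 0.1837]
 [0.947  0.3358 0.1903]]
scene [172 232   5   4  15] [173.9333 233.6   ] [[0.536  0.3836 0.062 ]] [0.5383 0.3833 0.0612]
scene [ 68 236   4   3   6] [ 69.  237.5] [[0.6895 0.6542 0.062 ]] [0.7384 0.6555 0.0337]
scene [ 62 239   2   2   3] [ 62.3333 239.3333] [[0.6899 0.6724 0.062 ]] [0.7535 0.6745 0.0278]
scene [ 64 241   2   3   3] [ 64.3333 242.    ] [[0.6713 0.6693 0.062 ]] [0.7504 0.6703 0.0207]
scene [167 243   7  11  29] [170.3448 249.3793] [[0.463  0.4199 0.062 ]] [0.5326 0.4035 0.0077]
rim [170 214  54  31 543] [0.4472 0.229  0.0561] [0.6169 0.396  0.0639] [0.5321 0.3125 0.06  ]
box front [[0.6402 0.0539 0.0824]
 [0.6944 0.2187 0.1814]
 [0.9431 0.3392 0.1857]]
```

View pics/crop.png

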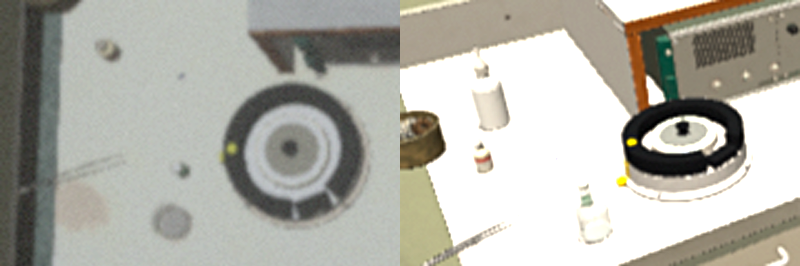

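```bash
python3 - <<'E'
from h import *
from scipy.spatial.transform import Rotation as R
np.set_printoptions(precision=4,suppress=True)
M=R.from_rotvec([-3.08848293e+00, -5.64935465e-01,7e-4]).as_matrix();print(M)
f=np.load("top0.npz");c=np.array([.533,.312]);mk=np.array([.537,.384])-c
q=cast(f["K"],f["T"],[[198.4,223.2],[213.2,219.2],[206,221.5],[172.3,198.7]],.062)
for p in q:
    r=p[:2]-c; a=np.degrees(np.arctan2(r[1],r[0])-np.arctan2(mk[1],mk[0]))%360
    print(p,np.hypot(*r),a)
E
```

```text
[[ 0.9352  0.354  -0.0008]
 [ 0.354  -0.9352  0.0018]
 [-0.0001 -0.0019 -1.    ]]
[0.459 0.303 0.062] 0.07452813557425557 100.12237374805659
[0.4702 0.2575 0.062 ] 0.08317809532647034 134.14896248593834
[0.4637 0.2796 0.062 ] 0.07653060061585723 118.2124160284238
[0.5379 0.3845 0.062 ] 0.07268241669748922 359.3364549400362
```

```bash
python3 -m inch '[[40,40,20,0,0,0],[80,80,40,0,0,0],[120,120,60,0,0,0],[160,160,60,0,0,0],[200,200,60,0,0,0],[235,245,60,0,0,0],[250,300,60,0,0,0],[260,360,60,0,0,0],[265,420,60,0,0,0],[265,480,60,0,0,0],[265,540,60,0,0,0],[265,600,60,0,0,0],[265,660,60,0,0,0],[265,720,60,0,0,0],[265,780,60,0,0,0],[270,840,60,0,0,0],[280,900,60,0,0,0],[290,950,60,0,0,0],[303,993,60,0,0,0],[303,993,60,0,0,0]]' 0 20
```

```text
time: 2.6
position: [0.5314, 0.3887, 0.2946]
tool_rot: [-3.086, -0.573, 0.006]
ft_force: [-0.5, -0.7, 0.8]
grip_width: 0.005
grip_force: 0.0
```

```bash
python3 - <<'E'
from bench import ctrl
from h import *
np.set_printoptions(precision=4,suppress=True)
p=ctrl.camera_params("wrist");im,d=ctrl.get_image("wrist");K,T=p["mtx"],p["T"]
np.savez("w1.npz",im=im,d=d,K=K,T=T);cv2.imwrite("pics/w1.png",im[:,:,::-1])
s=ctrl.get_state();print(s["joint_positions"],s["position"],T[:3,3])
h=cv2.cvtColor(im,cv2.COLOR_RGB2HSV);P=pts(K,T,d)
m=cv2.inRange(h,(20,120,80),(35,255,255));c,l,st,ce=cv2.connectedComponentsWithStats(m)
for i in range(1,c):
    if st[i,4]>20: print(st[i],ce[i],cast(K,T,ce[i],.062),np.median(P[l==i],0))
E
```

```text
[-0.0731  0.4349 -0.8403  1.3125  0.3173  1.5327 -2.0837] [0.532  0.3865 0.2951] [0.6065 0.4178 0.4423]
[261 153  13  14 112] [266.8929 159.5536] [[0.5464 0.4104 0.062 ]] [0.5382 0.4096 0.0089]
[279 171  12  11 102] [284.7647 176.1275] [[0.5369 0.3871 0.062 ]] [0.537  0.3871 0.0622]
[258 315   5  32  62] [259.9194 331.7903] [[0.3515 0.3466 0.062 ]] [0.5585 0.4045 0.3709]
[299 320   4  14  22] [300.9545 326.1364] [[0.3763 0.304  0.062 ]] [0.5628 0.3964 0.3703]
[  42  368  389   24 3439] [243.7746 381.9215] [[0.2763 0.3404 0.062 ]] [0.5516 0.4037 0.3785]
[427 380  12  11  29] [433.3103 385.5517] [[0.3566 0.1181 0.062 ]] [0.5651 0.368  0.3792]
```

View pics/w1.png

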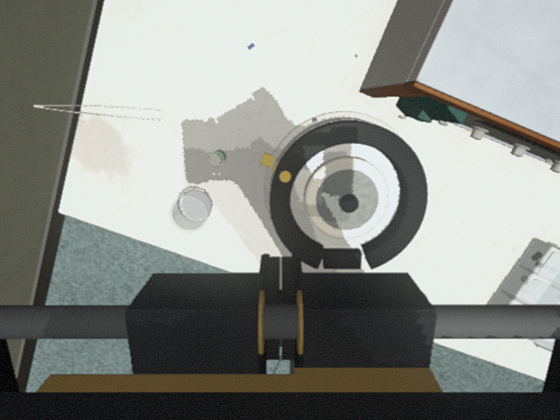

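```bash
python3 - <<'E'
from h import *
np.set_printoptions(precision=4,suppress=True)
f=np.load("w1.npz");im,d,K,T=f["im"],f["d"],f["K"],f["T"];P=pts(K,T,d)
dark=im.max(2)<75
sel=dark&(abs(P[...,2]-.062)<.004)&(np.hypot(P[...,0]-.533,P[...,1]-.312)<.1)
q=P[sel];z=np.median(q[:,2])
(cx,cy),r=cv2.minEnclosingCircle(q[:,:2].astype(np.float32));print("rim",len(q),z,cx,cy,r)
c=np.array([cx,cy]);rr=np.hypot(*(P[...,:2]-c).transpose(2,0,1))
m=dark&(abs(P[...,2]-.05)<.004)&(rr>.058)&(rr<.09)
n,l,s,ce=cv2.connectedComponentsWithStats(m.astype(np.uint8));i=1+np.argmax(s[1:,4])
k=P[l==i];box=cv2.minAreaRect(k[:,:2].astype(np.float32)*1000);print(s[i],ce[i],box,np.median(k,0))
u=np.array([.537,.387])-c;v=np.array(box[0])/1000-c
print(np.hypot(*u),np.degrees(np.arctan2(*u[::-1])),np.hypot(*v),np.degrees(np.arctan2(*v[::-1]))%360)
E
```

```text
rim 5403 0.06165901154843789 0.5352553129196167 0.3151278495788574 0.08336638659238815
[324 251  37  18 635] [341.6945 259.5717] ((466.8936767578125, 289.380615234375), (21.27143096923828, 41.12142562866211), 21.02928924560547) [0.4675 0.2898 0.0496]
0.07189332332816312 88.60942552090152 0.07304952686437187 200.63801976140215
```

```bash
python3 -m inch '[[4,0,-50,0,0,0],[4,0,-100,0,0,0],[4,0,-150,0,0,0],[4,0,-185,0,0,0],[4,0,-205,0,0,0],[4,0,-210,0,0,0],[4,0,-210,0,0,0],[4,0,-210,0,0,0]]'
```

```text
time: 3.65
position: [0.5379, 0.3857, 0.0884]
tool_rot: [-3.089, -0.565, -0.004]
ft_force: [0.3, 0.2, 1.0]
grip_width: 0.005
grip_force: 0.0
```

```bash
python3 -m inch '[[0,0,-4,0,0,0],[0,0,-8,0,0,0],[0,0,-9,0,0,0],[0,0,-10,0,0,0],[0,0,-11,0,0,0],[0,0,-11,0,0,0]]'
```

```text
time: 4.4
position: [0.537, 0.3851, 0.0765]
tool_rot: [3.09, 0.565, -0.0]
ft_force: [-1.2, -2.2, 5.7]
grip_width: 0.006
grip_force: 2.7
```

```bash
python3 -m inch '[[0,0,0,0,0,0],[-7,1,0,0,0,0],[-14,2,0,0,0,0],[-24,-1,0,0,0,0],[-34,-4,0,0,0,0],[-42,-9,0,0,0,0],[-42,-9,0,0,0,0]]'
```

```text
time: 5.28
position: [0.4938, 0.3767, 0.0765]
tool_rot: [-3.089, -0.567, -0.001]
ft_force: [0.9, -0.5, 7.6]
grip_width: 0.005
grip_force: 3.8
```

```bash
python3 -m inch '[[-7,-7,0,0,0,0],[-14,-14,0,0,0,0],[-20,-22,0,0,0,0],[-25,-31,0,0,0,0],[-29,-41,0,0,0,0],[-31,-51,0,0,0,0],[-31,-51,0,0,0,0]]'; python3 -m inch '[[0,-5,0,0,0,0],[0,-10,0,0,0,0],[0,-15,0,0,0,0],[0,-20,0,0,0,0],[1,-25,0,0,0,0],[2,-30,0,0,0,0],[4,-36,0,0,0,0],[4,-36,0,0,0,0],[4,-36,0,0,0,0]]'
```

```text
time: 6.15
position: [0.4627, 0.3263, 0.0765]
tool_rot: [-3.088, -0.566, -0.0]
ft_force: [-0.4, 2.0, 8.3]
grip_width: 0.005
grip_force: 4.2
time: 7.28
position: [0.468, 0.2889, 0.0754]
tool_rot: [3.09, 0.565, -0.001]
ft_force: [1.3, -0.1, 0.3]
grip_width: 0.004
grip_force: 0.0
```

Force dropped to zero where the images put the groove; press now.

```bash
python3 -m inch '[[0,0,-4,0,0,0],[0,0,-8,0,0,0],[0,0,-10,0,0,0],[0,0,-12,0,0,0],[0,0,-14,0,0,0],[0,0,-16,0,0,0],[0,0,-17,0,0,0],[0,0,-18,0,0,0],[0,0,-18,0,0,0]]'
```

```text
time: 8.4
position: [0.4678, 0.2891, 0.0581]
tool_rot: [3.09, 0.565, -0.001]
ft_force: [-1.2, -0.6, 5.0]
grip_width: 0.004
grip_force: 2.7
```

```bash
python3 -m inch '[[0,0,-1,0,0,0],[0,0,-1.5,0,0,0],[0,0,-2,0,0,0],[0,0,-2.5,0,0,0],[0,0,-2.5,0,0,0],[0,0,-2.5,0,0,0]]'
```

```text
time: 9.15
position: [0.4678, 0.2891, 0.0563]
tool_rot: [3.089, 0.565, -0.001]
ft_force: [-4.1, -2.3, 9.8]
grip_width: 0.007
grip_force: 5.1
```

```bash
python3 -m inch '[[0,0,-0.5,0,0,0],[0,0,-1,0,0,0],[0,0,-1.5,0,0,0],[0,0,-1.5,0,0,0],[0,0,-1.5,0,0,0]]'
```

```text
time: 9.78
position: [0.4677, 0.2891, 0.056]
tool_rot: [3.088, 0.565, -0.001]
ft_force: [-6.9, -5.4, 20.1]
grip_width: 0.002
grip_force: 9.9
```

Force climbs with no further travel: the catch is at its stop. Retreat and check.

```bash
python3 -m inch '[[0,0,3,0,0,0],[0,0,10,0,0,0],[0,0,30,0,0,0],[0,0,70,0,0,0],[0,0,120,0,0,0],[0,0,170,0,0,0],[0,0,220,0,0,0],[0,0,220,0,0,0],[0,0,220,0,0,0]]'; python3 - <<'E'
from bench import ctrl
from h import *
np.set_printoptions(precision=4,suppress=True)
c=np.array([.5353,.3151])
for n in("wrist","scene"):
    p=ctrl.camera_params(n);im,d=ctrl.get_image(n);P=pts(p["mtx"],p["T"],d)
    r=np.hypot(*(P[...,:2]-c).transpose(2,0,1));m=(r>.028)&(r<.042)&(P[...,2]>.03)&(P[...,2]<.08)
    k=np.hypot(P[...,0]-.467,P[...,1]-.2895)<.006
    print(n,"lid z",np.median(P[m][:,2]),m.sum(),"catch z",np.median(P[k][:,2]),k.sum())
    cv2.imwrite(f"pics/{n}_end.png",im[:,:,::-1])
    if n=="scene":cv2.imwrite("pics/scene_crop.png",cv2.resize(im[170:300,70:270],(800,520),interpolation=cv2.INTER_CUBIC)[:,:,::-1])
E
```

```text
time: 10.9
position: [0.4679, 0.289, 0.2739]
tool_rot: [3.09, 0.565, 0.001]
ft_force: [-0.3, -0.7, -0.1]
grip_width: 0.004
grip_force: 0.0
wrist lid z 0.06208162094894387 3630 catch z 0.30859178988164526 560
scene lid z 0.060813623639745296 162 catch z -0.69309631146679 22
```

View pics/scene_crop.png

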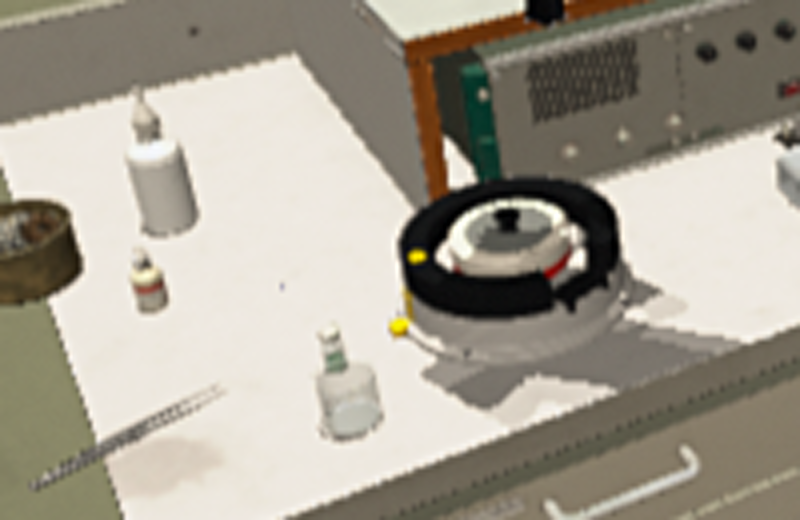

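The lid stands about 10 mm up (its face is at 0.062 m) with the red band showing at about (555,265). The groove is at about (580,290). The beaker and vial are in place.

```bash
python3 -c "
from bench import ctrl
print(ctrl.close_job())"
```

```text
the job is handed in; nothing more can be done
None
```

I handed the job in: the catch is pressed to its stop and the lid is up about 10 mm with its red band showing. The lid was not touched, the beaker and vial look undisturbed (I didn't check the jar), and the arm is clear, though the judge's verdict was not shown.

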